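Load the eyelet tote onto the press feed stand

TASK

Push the tote that is full of eyelets up its ramp lane on the feed stand, without lifting it or carrying it, until its rear edge drops behind the lip at the top and it sits flat in the pocket. Leave the empty tote in the other lane where it stands, and take the gripper away.

Things in the scene. Friction and masses are not known exactly. Their poses are not given: they have to be found in the camera images.
- full_tote: Open rectangular dark grey plastic parts tote, 90 mm (its x) x 120 mm (its y) x 42 mm high, walls 4 mm. Origin: centre of its underside. Its y axis lies roughly along the lanes (within about 4 degrees). FULL: heaped with zinc eyelets that stand up to about the rim. 0.4 to 0.8 kg. It starts on the bench at the foot of one of the stand's two lanes (either one), its nose just short of the ramp; the eyelets do not come loose.
- empty_tote: Open rectangular dark grey plastic parts tote, 90 mm (its x) x 120 mm (its y) x 42 mm high, walls 4 mm. Origin: centre of its underside. Its y axis lies roughly along the lanes (within about 4 degrees). EMPTY: bare floor inside. About 0.2 kg. It starts at the foot of the other lane and must stay there.
- stand: Fixed aluminium two-lane ramp stand. Origin: on the bench (height 0), midway between the lanes, under the ramp's top; y points up along the lanes, x across, z up. Lane centres x = -56 and +56 mm, 104 mm wide between 8 mm side rails that start at y = -290 and stand 20 mm above bench and ramp. Bare bench to y = -130, then a 13 degree ramp up to height 30 mm at y = 0. Totes stay put on it by friction.
- lip (a point): Top of the lip midway between the lanes: 30 mm straight above the stand's origin, same axes. The lip is level from y = 0 to 8 mm; behind it a 12 mm drop to the flat pocket floor (18 mm above the bench), y = 8 to 148 mm, closed by an end plate 48 mm above the bench; side rails there 50 mm. A tote has 20 mm of play in it: seated, its origin lies at y = 68 to 88 mm.
Things that resemble listed ones, but are neither listed nor needed, are in the scene too. Leave any green look-alike of the full_tote alone.

How it is judged (in metres and radians):
On the way:
1. the full tote slides up the ramp in its lane, nose up, its underside on the ramp (y of full_tote in the frame of stand between -0.1 and 0.01 m and z of full_tote in the frame of stand between 0 and 0.045 m and (x of full_tote in the frame of stand between -0.072 and -0.04 m or x of full_tote in the frame of stand between 0.04 and 0.072 m) and angle between full_tote's own z axis and vertical above 0.1 rad), for 0.1 s.
At the end, for the whole second after the job is handed in: The full tote rests flat (3 degrees) on the pocket floor of a lane, its origin at stand y = 58 to 98 mm, height 12 to 23 mm, within 16 mm of the lane centre and 10 degrees of its direction, at rest; the empty tote is within 30 mm of its start (y of full_tote in the frame of stand between 0.058 and 0.098 m and z of full_tote in the frame of stand between 0.012 and 0.023 m and (x of full_tote in the frame of stand between -0.072 and -0.04 m or x of full_tote in the frame of stand between 0.04 and 0.072 m) and angle between full_tote's own z axis and vertical below 0.05 rad and angle between the y axis of full_tote and the y axis of stand, either way round below 0.18 rad and linear speed of full_tote below 0.02 m/s and distance of empty_tote from where it was at the start of the episode below 0.03 m); the robot touches nothing.
It fails at once if the full tote is lifted off the stand (underside's centre more than 65 mm above the bench) (z of full_tote in the frame of stand above 0.065 m).
It fails at once if the empty tote is moved by more than 30 mm (distance of empty_tote from where it was at the start of the episode above 0.03 m).
It also fails if it takes over 38 s, if anything falls off the work surface, if the arm or the gripper's body presses on something with over 40 N, if the wrist force passes 120 N, or if a joint passes its speed limit or range.

ROBOT

A 6-joint arm with a two-finger parallel gripper is mounted at the origin on the work surface. World frame = base frame: x ahead of the robot, y to its left, z up, the work surface at z = 0. Lengths are in mm, angles in rad, forces in N, time in s.
With the tool pointing down it reaches from about 250 to 775 mm from the base axis. Payload 8.9 kg.
Tool frame: the origin (TCP) lies between the finger pads; the fingertips stand 14 mm ahead of it and the grasp point (between the pads) lies 5 mm behind it; z points along the fingers, y is the direction in which the jaws open and shut (so a half turn about z gives the same grasp; the last joint's range is limited). The gripper opens to 85 mm and grips with 20 to 120 N. Pads are 22 mm wide; open, the fingers measure 114 mm over their backs; the gripper's body (76 mm by 85 mm) begins 54 mm behind the grasp point. The pads swing forward as they close: fully open they stand 13 mm farther back than shut.
Start: joints at [0.997, 0.291, -0.153, 1.127, 0, 1.431], TCP at [221.139, 476.152, 211.705] pointing down, gripper open.
Joint ranges: [-2.52, 2.52], [-0.91, 1.74], [-1.3, 1.37], [-1.96, 2.02], [-1.52, 1.47], [-3.14, 3.14]. Speed limits (rad/s): [2.22, 2.22, 2.79, 3.14, 3.14, 3.14].

INTERFACE

Orientations are given as a unit quaternion [w, x, y, z].
In Python, from rig import get_state, get_image, get_calibration, sign_off gives the robot as it stands.
- The arm moves only by the tool drive_tool, never from a script. Its argument "rows" is a list of rows, each a list of 7 numbers: the turn, a rotation vector about the tool's x, y, z in degrees, then the shift along the tool's x, y, z in mm, then the finger opening in mm, from 0 to 85.4. A call has 1 to 12 rows; each row is the pose to reach, as a shift and turn from the pose measured when the call began, along the tool's axes at that moment; what a row does not reach only later rows make up. A row lasts 1/12 s, in which the tool goes at most 41.7 mm and 7.16 degrees, less where a joint would pass 70% of its speed; a pose out of reach is approached as far as the arm can. A call with a gripper value outside its range is refused whole. The fingers move at their own pace and stop on an object; "squeeze" is the grip in N (left out, the last holds). Time passes only in rows, so rows that repeat a pose let the fingers close. It gives the time, the measured TCP pose, the force and the opening at its end, in the units of the state.
- get_state(): the state, without advancing time (a new reading comes with each control period).
- get_image(name): name is "scene" or "side" or "wrist"; returns the picture (400x640x3 uint8, red, green, blue); there is no depth.
- get_calibration(name): a dict with "mtx" (3x3 intrinsics, pixels), "R" (3x3) and "t" (3): a world point X has camera coordinates R X + t; the wrist camera has in their place "hand_eye" (4x4, takes a point from camera to tool coordinates, whose origin is the TCP and whose axes are the flange's). Camera axes: x right, y down, z forward; pixel columns grow to the right and rows downward; lengths in mm; the calibration is good to about 2 mm. A picture is of the moment at which its call begins: read the wrist's pose just before it. get_calibration takes no time and is no camera call.
- sign_off(): hands the job in, once; it reports no verdict.
The state is a dict: "time": time; "qpos": joint angles; "joint_velocities": joint speeds; "joint_efforts": joint torques, N m; "tcp_pos": TCP position; "tool_rot": TCP orientation; "ft_force": force on the tool from outside, world axes, zero at the start; "ft_torque": the same for the moment, N m; "gripper_width": finger opening in mm.
Only numpy, scipy, OpenCV 4.12 (cv2) and the standard library are available. Lean on these libraries where they do the work, as an engineer would, in place of code of your own. Each camera call takes 0.05 s, during which the arm holds its last target. There are 200 camera calls.

## Working session

There is one attempt and no reset: what is moved stays moved. The work goes in short steps, Python scripts to look and compute and a tool call to move; the robot and the scene stay as the last step left them, time stands still between calls to the robot, and variables do not carry over. Pictures are saved under pics/ and viewed, about 8 in all and at most 12, crops included, and the job is handed in when it is done.

Besides the shell and the picture viewer there is one more tool, called after "Call:" as a command line: name --pt "numbers of a row" for each row, then --argument value for the rest. drive_tool: Moves the arm, as the interface text tells. Its arguments: {"type":"object","properties":{"rows":{"type":"array","items":{"type":"array","items":{"type":"number"}}},"squeeze":{"type":"number"}},"required":["rows"]}

```bash
mkdir -p pics; python3 - <<'E'
from rig import *
import cv2
for n in("scene","side"):
    im=get_image(n); cv2.imwrite(f"pics/{n}0.png",im[:,:,::-1])
    c=get_calibration(n); print(n,c)
print(get_calibration("wrist"));print(get_state())
E
```

```text
scene {'mtx': array([[394.04689156,   0.        , 314.76053937],
       [  0.        , 394.04689156, 201.2649026 ],
       [  0.        ,   0.        ,   1.        ]]), 'R': array([[-0.14947695,  0.98875027, -0.00543645],
       [ 0.61143088,  0.08811094, -0.78637697],
       [-0.77705142, -0.12086924, -0.617723  ]]), 't': array([ 135.57871153, -257.32114234, 1238.63549576])}
side {'mtx': array([[479.01742503,   0.        , 321.50138443],
       [  0.        , 479.01742503, 201.63194258],
       [  0.        ,   0.        ,   1.        ]]), 'R': array([[ 0.82155037, -0.56970547,  0.02215103],
       [-0.37184883, -0.5648709 , -0.73664734],
       [ 0.4321845 ,  0.59695606, -0.67591421]]), 't': array([-440.77396454,  196.62289539,  619.87837087])}
{'mtx': array([[352.7733428 ,   0.        , 318.83417878],
       [  0.        , 352.7733428 , 205.33535418],
       [  0.        ,   0.        ,   1.        ]]), 'hand_eye': array([[ 1.17446054e-03, -9.57116216e-01, -2.89701863e-01,
         7.32834655e+01],
       [ 9.99999306e-01,  1.15119447e-03,  2.50715777e-04,
         1.12081290e-01]
[... 170 characters left out ...]
])}
{'time': 0.1, 'qpos': array([ 9.96724086e-01,  2.91227947e-01, -1.54042220e-01,  1.12671189e+00,
        4.40863110e-05,  1.43149221e+00]), 'joint_velocities': array([-0.0002579 , -0.00015071,  0.00251248, -0.00039453, -0.00109627,
       -0.00157155]), 'joint_efforts': array([ 9.87166422e-04, -5.37975740e+01,  3.31919324e+01,  9.35988617e-03,
       -1.60254144e-04,  3.30281227e-05]), 'tcp_pos': array([220.88686007, 475.81294491, 211.19089447]), 'tool_rot': array([-2.27668517e-04,  2.15675969e-01,  9.76464810e-01, -5.47853512e-04]), 'ft_force': array([ 0.11401728, -0.61709042,  0.24463798]), 'ft_torque': array([ 0.03217325,  0.02350121, -0.04446726]), 'gripper_width': 85.55511327702713}
```

View pics/scene0.png

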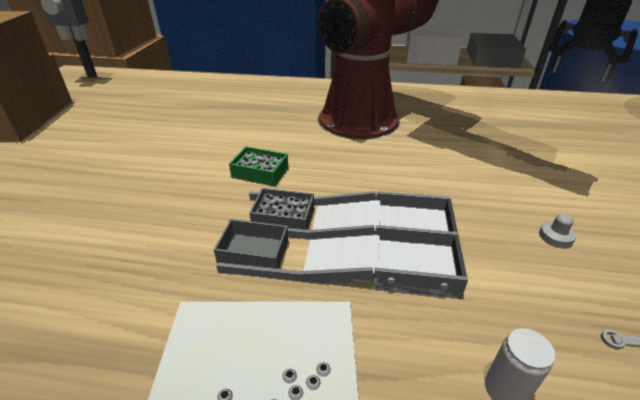

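View pics/side0.png

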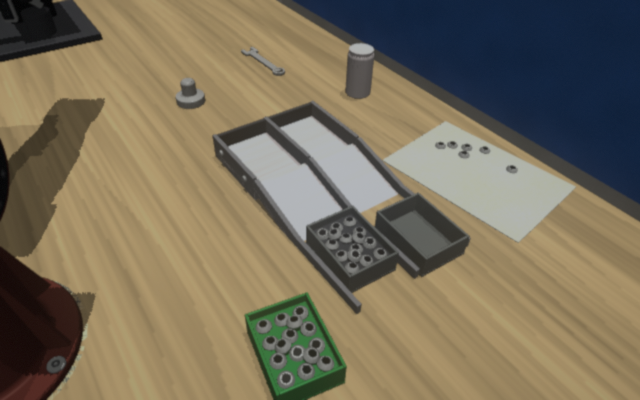

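The full tote (scene ≈(282,207), side ≈(350,245)) is in the lane nearer the robot. The empty tote (scene ≈(253,243)) is in the outer lane, and the green look-alike is beside the robot. I'll crop in to read the corners.

```bash
python3 - <<'E'
import cv2
a=cv2.imread("pics/scene0.png")[175:300,210:475]; cv2.imwrite("pics/c1.png",cv2.resize(a,None,fx=3,fy=3,interpolation=cv2.INTER_CUBIC))
a=cv2.imread("pics/side0.png")[95:315,205:475]; cv2.imwrite("pics/c2.png",cv2.resize(a,None,fx=2.7,fy=2.7,interpolation=cv2.INTER_CUBIC))
E
```

```text
(no output)
```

View pics/c1.png

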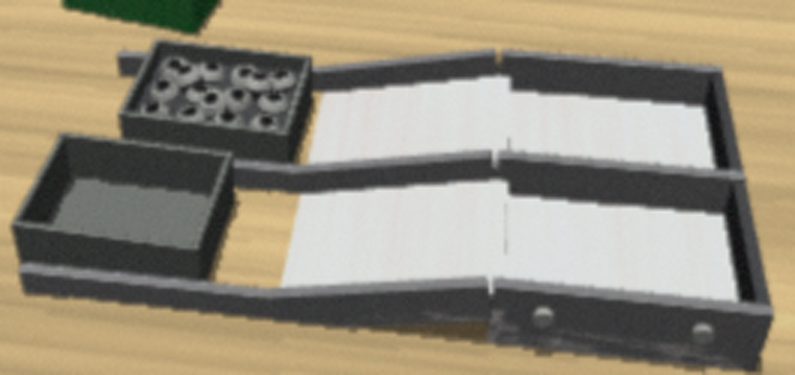

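View pics/c2.png

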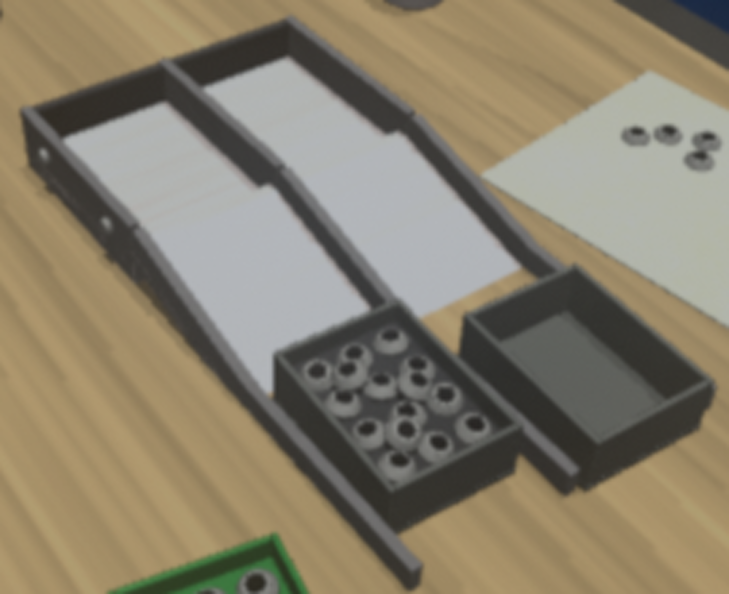

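```bash
cat > h.py <<'E'
import numpy as np
from rig import *
def cast(n,uv,z):
    c=get_calibration(n); R,t=c["R"],c["t"]; o=-R.T@t
    d=np.c_[np.array(uv,float),np.ones(len(uv))]@np.linalg.inv(c["mtx"]).T@R
    return o+d*((z-o[2])/d[:,2])[:,None]
E
python3 - <<'E'
from h import *
np.set_printoptions(precision=1,suppress=True)
S=lambda p:np.array(p)/3.+[210,175]-.33
D=lambda p:np.array(p)/2.7+[205,95]-.3
f1=cast("scene",S([(158,42),(312,60),(298,133),(122,115)]),42);f2=cast("side",D([(393,488),(275,353),(395,302),(518,425)]),42)
e1=cast("scene",S([(65,137),(233,155),(210,250),(15,228)]),42);e2=cast("side",D([(590,447),(463,317),(575,267),(712,383)]),42)
for n,a in zip(("f1","f2","e1","e2"),(f1,f2,e1,e2)):
    d=(a[1]-a[0]+a[2]-a[3]);print(n,a[:,:2].tolist(),a.mean(0),"yaw",np.degrees(np.arctan2(-d[0],d[1])),[np.linalg.norm(a[i]-a[i-1]) for i in range(4)])
print("endplate",cast("scene",S([(722,70),(770,310)]),50),cast("side",D([(25,110),(290,20)]),50))
print("railstart",cast("scene",S([(120,55),(22,268)]),20),cast("side",D([(413,568),(575,475)]),20))
print("lip",cast("scene",S([(497,52),(492,284)]),50),cast("side",D([(137,230),(287,170),(410,115)]),50))
E
```

```text
f1 [[455.69016976558737, -186.56134898860563], [461.2803159081999, -69.56969571224576], [543.2562165846615, -66.56280517226787], [541.8839597196014, -189.65683206629762]] [ 500.5 -128.1   42. ] yaw -1.661092559977976 [np.float64(86.24935618380563), np.float64(117.12513253026341), np.float64(82.03102877836233), np.float64(123.10167564209605)]
f2 [[453.46842869887985, -189.197273237471], [456.56835045057255, -72.82472296473856], [540.5886410170563, -76.72170895578694], [537.0847589091888, -192.45270984459694]] [ 496.9 -132.8   42. ] yaw -1.6297382734210644 [np.float64(83.67967821007947), np.float64(116.41383067250324), np.float64(84.11061601659317), np.float64(115.78403066291817)]
e1 [[569.8245310234934, -221.32583686340365], [571.391172625748, -105.51251311426678], [657.665618107744, -101.76800085190276], [656.871273800014, -224.9824319665529]] [ 613.9 -163.4   42. ] yaw -0.5659180840869045 [np.float64(87.12351069458879), np.float64(115.82391948009835), np.float64(86.35566753438296), np.float64(123.21699159525883)]
e2 [[559.1146771371784, -226.0183856689261], [566.5713631305364, -109.5039203399017], [653.9584869314833, -113.20742385030269], [650.5309382531715, -229.83677079589745]] [ 607.5 -169.6   42. ] yaw -2.6728920839163535 [np.float64(91.4959718315801), np.float64(116.75282778978833), np.float64(87.46556662169165), np.float64(116.67970114333559)]
endplate [[441.9 221.4  50. ]
 [664.8 222.1  50. ]] [[437.8 215.9  50. ]
 [660.9 215.8  50. ]]
railstart [[ 447.3 -220.6   20. ]
 [ 669.1 -219.8   20. ]] [[ 442.3 -223.1   20. ]
 [ 554.3 -224.4   20. ]]
lip [[443.2  63.2  50. ]
 [667.8  67.   50. ]] [[439.7  58.6  50. ]
 [552.9  58.7  50. ]
 [660.8  64.3  50. ]]
```

Call:
drive_tool --pt "0 0 65 -552 -533 0 40" --pt "0 0 65 -552 -533 0 40" --pt "0 0 65 -552 -533 0 40" --pt "0 0 65 -552 -533 0 40" --pt "0 0 65 -552 -533 0 40" --pt "0 0 65 -552 -533 0 40" --pt "0 0 65 -552 -533 0 40" --pt "0 0 65 -552 -533 0 40" --pt "0 0 65 -552 -533 0 40" --pt "0 0 65 -552 -533 0 40" --pt "0 0 65 -552 -533 0 40" --pt "0 0 65 -552 -533 0 40"

```text
time: 1.1
tcp_pos: [400.9, 7.4, 211.7]
tool_rot: [0.0, 0.707, 0.708, -0.0]
ft_force: [1.9, 1.2, 0.5]
gripper_width: 40.2
```

Call:
drive_tool --pt "0 0 0 -250 96 0 40" --pt "0 0 0 -250 96 0 40" --pt "0 0 0 -250 96 0 40" --pt "0 0 0 -250 96 0 40" --pt "0 0 0 -250 96 0 40" --pt "0 0 0 -250 96 0 40" --pt "0 0 0 -250 96 0 40" --pt "0 0 0 -250 96 0 40" --pt "0 0 0 -250 96 40 40" --pt "0 0 0 -250 96 80 40" --pt "0 0 0 -250 96 80 40"

```text
time: 2.02
tcp_pos: [492.8, -239.4, 125.4]
tool_rot: [-0.005, 0.707, 0.707, -0.002]
ft_force: [-2.3, 1.5, -1.3]
gripper_width: 39.8
```

```bash
python3 - <<'E'
from h import *
import cv2
s=get_state();print(s["tcp_pos"],s["tool_rot"],s["gripper_width"])
cv2.imwrite("pics/w1.png",get_image("wrist")[:,:,::-1])
E
```

```text
[ 492.78269195 -239.42002508  125.40921018] [-0.00537714  0.70670246  0.70748883 -0.00150786] 39.84947015393204
```

View pics/w1.png

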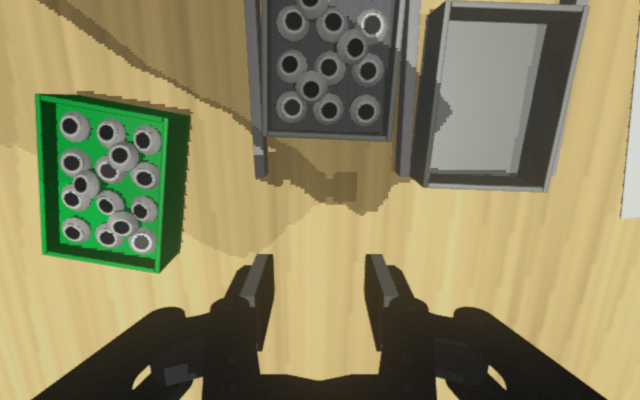

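The rear of the full tote is centred at column ≈329, with the gripper axis at ≈319, so I'll shift about 7 mm in +x. The rails centre at about 332, and the empty and green totes are both clear of the fingers.

Call:
drive_tool --pt "0 0 0 3 8 30 30" --pt "0 0 0 3 8 60 30" --pt "0 0 0 3 8 85 30" --pt "0 0 0 3 8 97 30" --pt "0 0 0 3 8 97 30" --pt "0 0 0 13 8 97 30" --pt "0 0 0 23 8 97 30" --pt "0 0 0 31 8 97 30" --pt "0 0 0 31 8 97 30"

```text
time: 2.82
tcp_pos: [502.1, -207.1, 33.5]
tool_rot: [-0.003, 0.706, 0.708, -0.001]
ft_force: [-0.0, -0.1, -0.7]
gripper_width: 30.0
```

Call:
drive_tool --pt "0 0 0 8 -1 3 30" --pt "0 0 0 16 -1 3 30" --pt "0 0 0 25 -1 3 30" --pt "0 0 0 35 -1 3 30" --pt "0 0 0 45 -1 3 30" --pt "0 0 0 55 -1 3 30" --pt "0 0 0 65 -1 3 30" --pt "0 0 0 75 -1 3 30" --pt "0 0 0 85 -1 3 30" --pt "0 0 0 95 -1 3 30" --pt "0 0 0 105 -1 2 30" --pt "0 0 0 112 -1 0 30"

```text
time: 3.82
tcp_pos: [500.5, -93.8, 33.8]
tool_rot: [-0.004, 0.706, 0.708, -0.001]
ft_force: [-0.0, -0.0, -0.7]
gripper_width: 29.9
```

```bash
python3 - <<'E'
from h import *
import cv2
s=get_state();print(s["tcp_pos"],s["ft_force"])
a=get_image("side")[60:320,170:500,::-1]; cv2.imwrite("pics/s2.png",cv2.resize(a,None,fx=2,fy=2))
E
```

```text
[500.46125673 -93.75932324  33.82624816] [-0.03246746 -0.04889574 -0.73677613]
```

View pics/s2.png

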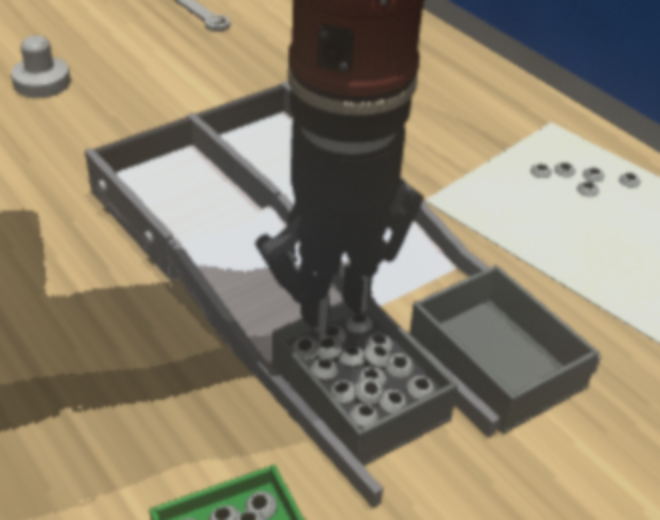

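The tote hasn't moved: its rim is where it was, and the fingers appear over the nose end of it (crop (320,335),(362,310)) with zero force. I'll compare the reported TCP with the picture before moving again.

```bash
python3 - <<'E'
from h import *
import cv2
c=get_calibration("side")
for P in ([485,-94,20],[515,-94,20],[485,-94,50],[515,-94,50],[485,-94,35],[515,-94,35],[455,-190,42],[500,-70,42]):
    p=c["mtx"]@(c["R"]@np.array(P,float)+c["t"]); p=p[:2]/p[2]; print(P,p,(p-[170,60])*2)
a=get_image("side")[170:310,270:420,::-1]; b=get_image("scene")[130:260,200:400,::-1]
a=cv2.resize(a,(600,560)[0:2],interpolation=cv2.INTER_CUBIC)[:, :]; a=cv2.resize(a,(400,373)); b=cv2.resize(b,(400,260))
o=np.zeros((373,800,3),np.uint8);o[:,:400]=a;o[:260,400:]=b
cv2.imwrite("pics/s3.png",o)
E
```

```text
[485, -94, 20] [328.8602997  236.07802725] [317.72059941 352.1560545 ]
[515, -94, 20] [344.01347549 228.58564253] [348.02695098 337.17128507]
[485, -94, 50] [329.49247322 222.70888181] [318.98494645 325.41776362]
[515, -94, 50] [345.04306234 215.24494971] [350.08612467 310.48989943]
[485, -94, 35] [329.1721119  229.48385259] [318.3442238  338.96770519]
[515, -94, 35] [344.52142551 222.00396831] [349.04285102 324.00793663]
[455, -190, 42] [351.46575866 275.3383424 ] [362.93151732 430.67668479]
[500, -70, 42] [328.26380722 213.70456622] [316.52761443 307.40913244]
```

View pics/s3.png

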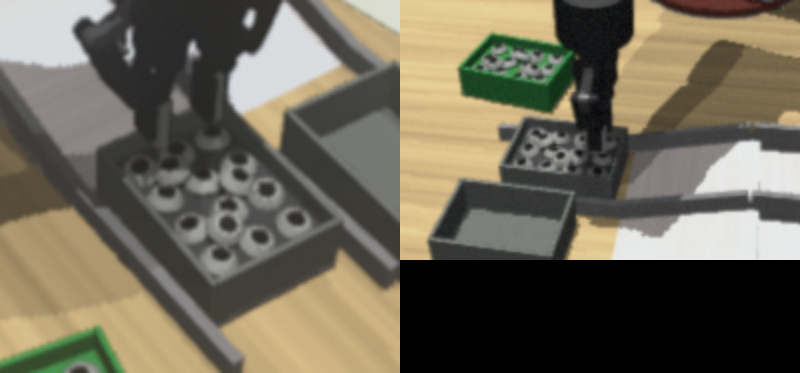

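```bash
python3 - <<'E'
from h import *
import cv2
P=[(lambda c:c["mtx"]@np.c_[c["R"],c["t"]])(get_calibration(n)) for n in("side","scene")]
for a,b in (((340.3,217.8),(299,205.5)),((350.6,213),(300,206)),((330,222.5),(297,203))):
    X=cv2.triangulatePoints(P[0],P[1],np.array(a,float),np.array(b,float)); print((X[:3]/X[3]).T)
c=get_calibration("scene")
for X in ([503,-94,20],[503,-94,48],[518,-94,48]):
    p=P[1]@np.r_[X,1.];print(p[:2]/p[2])
print(get_state())
a=get_image("wrist");cv2.imwrite("pics/w2.png",a[:,:,::-1])
E
```

```text
[[507.75666432 -92.57916663  46.56989279]]
[[522.60498786 -93.26086814  53.04252321]]
[[491.02737891 -94.56889219  43.81728214]]
[299.56265567 213.46558735]
[299.17344235 203.26013472]
[297.87098525 207.7075448 ]
{'time': 3.9667, 'qpos': array([-3.31171049e-01,  4.41676061e-01, -4.47371146e-01,  6.87852209e-01,
        1.19127097e-03,  1.23548425e+00]), 'joint_velocities': array([-0.01756817,  0.0051992 ,  0.0024689 , -0.00358058, -0.00556454,
       -0.00814756]), 'joint_efforts': array([  0.87567614, -56.45023227,  25.32494009,   0.21530227,
         0.09034901,   0.12046189]), 'tcp_pos': array([500.95976829, -94.72524157,  34.14361034]), 'tool_rot': array([-0.00300512,  0.70563907,  0.70856463, -0.00079746]), 'ft_force': array([ 1.13261417, -0.35835023,  0.52352377]), 'ft_torque': array([ 0.00720557,  0.00715554, -0.03811063]), 'gripper_width': 29.821290933857885}
```

View pics/w2.png

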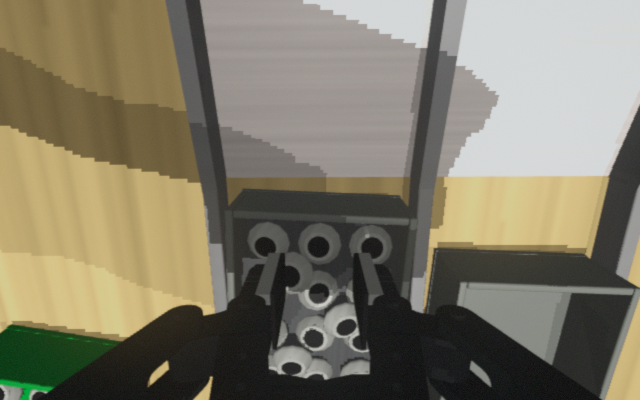

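The fingertips triangulate to z ≈ 47–50, about 14 mm above the reported TCP height, so they passed over the rim without touching it. The wrist view agrees: the fingertips are over the eyelets and the nose wall is in front of them. I'll rise, go back behind the tote and come in about 25 mm lower, watching the force.

Call:
drive_tool --pt "0 0 0 0 0 -15 30" --pt "0 0 0 0 0 -30 30" --pt "0 0 0 -30 0 -30 30" --pt "0 0 0 -60 0 -30 30" --pt "0 0 0 -90 0 -30 30" --pt "0 0 0 -120 0 -30 30" --pt "0 0 0 -146 0 -30 30" --pt "0 0 0 -146 0 -30 30" --pt "0 0 0 -146 0 -5 30" --pt "0 0 0 -146 0 15 30" --pt "0 0 0 -146 0 20 30"

```text
time: 4.93
tcp_pos: [499.5, -240.3, 11.0]
tool_rot: [-0.005, 0.706, 0.708, -0.001]
ft_force: [-0.9, 1.8, -0.1]
gripper_width: 29.9
```

Call:
drive_tool --pt "0 0 0 0 0 2 30" --pt "0 0 0 0 0 4 30" --pt "0 0 0 0 0 6 30" --pt "0 0 0 0 0 6 30"

```text
time: 5.27
tcp_pos: [499.9, -240.4, 5.5]
tool_rot: [-0.004, 0.706, 0.708, -0.001]
ft_force: [-0.4, 0.7, 0.4]
gripper_width: 30.3
```

```bash
python3 - <<'E'
from h import *
import cv2
s=get_state();print(s["tcp_pos"],s["ft_force"],s["gripper_width"])
a=get_image("side")[200:330,300:430,::-1]; b=get_image("scene")[150:280,170:330,::-1]
a=cv2.resize(a,(390,390)); b=cv2.resize(b,(400,325))
o=np.zeros((390,790,3),np.uint8);o[:,:390]=a;o[:325,390:]=b
cv2.imwrite("pics/s4.png",o)
E
```

```text
[ 499.90988188 -240.4336224     5.53647469] [-0.43351364  0.65521488  0.43724418] 30.341525801029523
```

View pics/s4.png

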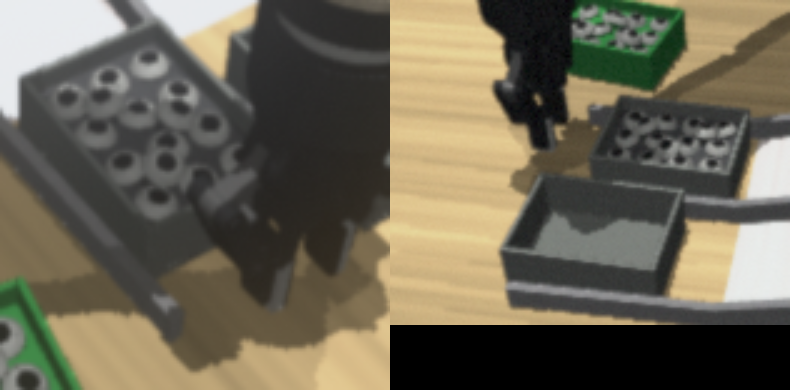

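```bash
python3 - <<'E'
from h import *
import cv2
P=[(lambda c:c["mtx"]@np.c_[c["R"],c["t"]])(get_calibration(n)) for n in("side","scene")]
for a,b in (((412.7,291.7),(231.2,209.2)),((391.7,302.7),(237,197.5))):
    X=cv2.triangulatePoints(P[0],P[1],np.array(a,float),np.array(b,float)); print((X[:3]/X[3]).T)
E
```

```text
[[ 517.81145818 -247.07837602   23.55829223]]
[[ 479.23999232 -245.81456023   26.01714016]]
```

Tip height is now ≈24 mm, well below the 42 mm rim, and nothing is touching. I'll push.

Call:
drive_tool --pt "0 0 0 12 0 3 30" --pt "0 0 0 24 0 4 30" --pt "0 0 0 32 0 4 30" --pt "0 0 0 40 0 4 30" --pt "0 0 0 48 0 4 30" --pt "0 0 0 56 0 4 30" --pt "0 0 0 64 0 4 30" --pt "0 0 0 72 0 4 30"

```text
time: 6.03
tcp_pos: [499.8, -167.9, 2.1]
tool_rot: [-0.004, 0.706, 0.708, -0.001]
ft_force: [0.4, -3.1, -1.1]
gripper_width: 29.9
```

Call:
drive_tool --pt "0 0 0 8 0 0 30" --pt "0 0 0 16 0 0 30" --pt "0 0 0 24 0 0 30" --pt "0 0 0 32 0 0 30" --pt "0 0 0 40 0 0 30" --pt "0 0 0 48 0 0 30" --pt "0 0 0 56 0 0 30" --pt "0 0 0 64 0 -1 30" --pt "0 0 0 72 0 -2 30" --pt "0 0 0 80 0 -3 30"

```text
time: 6.87
tcp_pos: [499.5, -87.1, 5.5]
tool_rot: [-0.004, 0.706, 0.708, -0.001]
ft_force: [-0.4, -2.3, -2.8]
gripper_width: 30.0
```

Call:
drive_tool --pt "0 0 0 8 0 0 30" --pt "0 0 0 16 0 -2 30" --pt "0 0 0 24 0 -4 30" --pt "0 0 0 32 0 -5.5 30" --pt "0 0 0 40 0 -7.5 30" --pt "0 0 0 48 0 -9 30" --pt "0 0 0 56 0 -11 30" --pt "0 0 0 64 0 -13 30" --pt "0 0 0 72 0 -15 30" --pt "0 0 0 80 0 -17 30"

```text
time: 7.7
tcp_pos: [499.8, -7.0, 23.4]
tool_rot: [-0.004, 0.706, 0.708, -0.001]
ft_force: [0.1, -7.7, 3.2]
gripper_width: 30.2
```

```bash
python3 - <<'E'
from h import *
import cv2
s=get_state();print(s["tcp_pos"],s["ft_force"],s["gripper_width"])
a=get_image("side")[90:290,190:440,::-1]; b=get_image("scene")[150:300,240:480,::-1]
a=cv2.resize(a,(400,320)); b=cv2.resize(b,(400,250))
o=np.zeros((320,800,3),np.uint8);o[:,:400]=a;o[:250,400:]=b
cv2.imwrite("pics/s5.png",o)
E
```

```text
[499.80362517  -6.95564934  23.3930443 ] [ 0.10689356 -7.70003438  3.2264073 ] 30.204221337654285
```

View pics/s5.png

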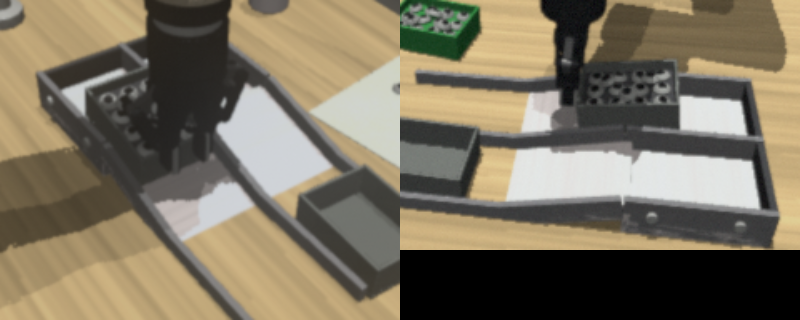

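The tote is on the ramp nose-up, square in its lane, with the empty one untouched. The tip height (≈42) already clears the lip (30), so I'll continue level.

Call:
drive_tool --pt "0 0 0 7 0 0 30" --pt "0 0 0 14 0 0 30" --pt "0 0 0 21 0 0 30" --pt "0 0 0 28 0 0 30" --pt "0 0 0 35 0 0 30" --pt "0 0 0 42 0 0 30" --pt "0 0 0 49 0 0 30" --pt "0 0 0 56 0 0 30" --pt "0 0 0 63 0 0 30" --pt "0 0 0 70 0 0 30" --pt "0 0 0 76 0 0 30" --pt "0 0 0 76 0 0 30"

```text
time: 8.8
tcp_pos: [499.2, 71.8, 23.8]
tool_rot: [-0.005, 0.705, 0.709, -0.0]
ft_force: [0.0, 1.0, -0.0]
gripper_width: 30.0
```

```bash
python3 - <<'E'
from h import *
import cv2
s=get_state();print(s["tcp_pos"],s["ft_force"],s["gripper_width"])
a=get_image("side")[90:240,190:390,::-1]; b=get_image("scene")[160:300,300:480,::-1]
a=cv2.resize(a,(400,300)); b=cv2.resize(b,(400,311))
o=np.zeros((311,800,3),np.uint8);o[:300,:400]=a;o[:,400:]=b
cv2.imwrite("pics/s6.png",o)
E
```

```text
[499.24434345  71.78399779  23.76859722] [ 0.02666905  0.97182211 -0.0163323 ] 29.970121170161732
```

View pics/s6.png

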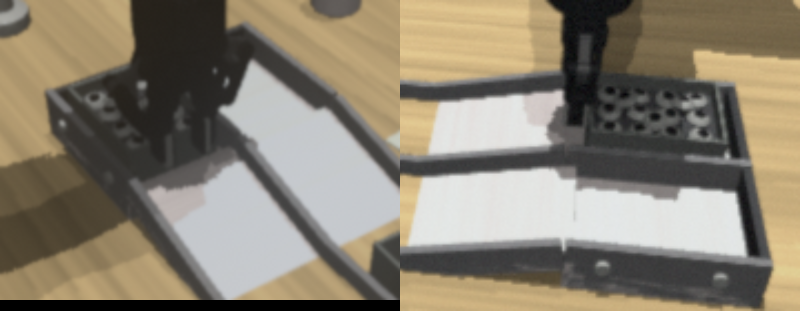

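It looks dropped in and flat, and the contact force is gone. I'll back off, then rise and clear.

Call:
drive_tool --pt "0 0 0 -12 0 0 30" --pt "0 0 0 -28 0 -4 30" --pt "0 0 0 -30 0 -30 30" --pt "0 0 0 -30 0 -60 30" --pt "0 0 0 -30 0 -100 30" --pt "0 0 0 -30 0 -140 30" --pt "0 0 0 -60 -20 -160 30" --pt "0 0 0 -100 -50 -170 30" --pt "0 0 0 -140 -80 -170 30" --pt "0 0 0 -180 -110 -170 30" --pt "0 0 0 -220 -140 -170 30" --pt "0 0 0 -220 -140 -170 30"

```text
time: 9.9
tcp_pos: [359.6, -152.9, 193.8]
tool_rot: [-0.004, 0.706, 0.709, -0.001]
ft_force: [1.4, -1.4, 1.0]
gripper_width: 29.9
```

```bash
python3 - <<'E'
from h import *
import cv2
s=get_state();print(s["time"],s["tcp_pos"],s["ft_force"])
a=get_image("side");b=get_image("scene");cv2.imwrite("pics/side7.png",a[:,:,::-1]);cv2.imwrite("pics/scene7.png",b[:,:,::-1])
a=a[90:290,200:480,::-1]; b=b[170:300,210:475,::-1]
a=cv2.resize(a,(420,300),interpolation=cv2.INTER_CUBIC); b=cv2.resize(b,(583,286),interpolation=cv2.INTER_CUBIC)
o=np.zeros((590,590,3),np.uint8);o[:300,:420]=a;o[300:586,:583]=b
cv2.imwrite("pics/s7.png",o)
E
```

```text
9.9 [ 359.56109054 -152.91198231  193.7501842 ] [ 1.40430004 -1.40349729  0.95018427]
```

View pics/s7.png

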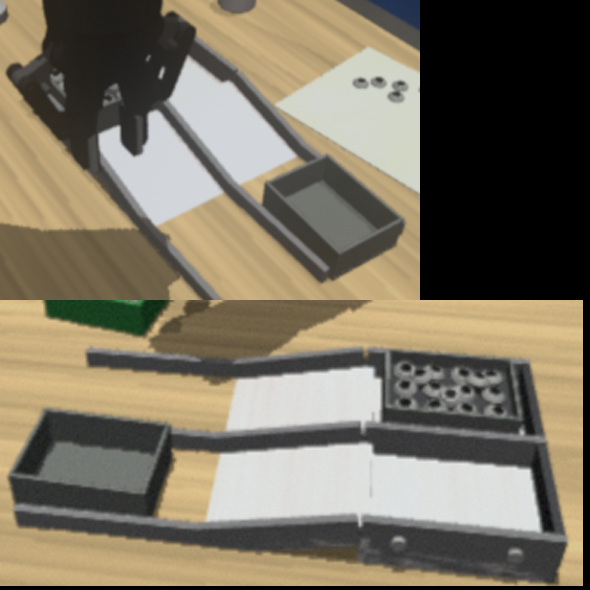

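```bash
python3 - <<'E'
from h import *
import cv2
uv=(np.array([(388,352),(519,360),(521,430),(383,420)])-[0,300])/2.2+[210,170]
X=cast("scene",uv,60);print(X.round(1),X.mean(0))
d=cv2.absdiff(cv2.imread("pics/scene0.png"),cv2.imread("pics/scene7.png"))[215:278,212:290];print("empty diff",d.mean(),(d.max(2)>40).mean())
E
```

```text
[[459.2  86.   60. ]
 [454.3 209.   60. ]
 [555.3 200.   60. ]
 [559.3  82.5  60. ]] [507.02310302 144.35796335  60.        ]
empty diff 9.7991452991453 0.07509157509157509
```

```bash
python3 -c "from rig import *;print(sign_off())"
```

```text
the job is handed in; nothing more can be done
None
```

The full tote is up its ramp lane (the one nearer the robot) and, by my last pictures, sitting flat in the pocket. I handed the job in at about 10 s of the 38 s allowed. No verdict is reported, so what follows is my own checking.

- **How it went:** I pushed it up with the fingers held 30 mm apart against its rear wall. It was never gripped or lifted. The wrist force readings at the end of each move peaked at about 8 N.
- **Seated position:** In the last scene picture, the rim fits a height of about 60 mm, which is what a seated tote should show. The rear edge is about 8–10 mm past the end of the lip. The origin is at stand y of about 76–78 mm, inside the 68–88 mm range.
- **Lane position:** The last measurement across the lane gave x = 507 mm against a lane centre of about 497–501 mm, using two partly hidden corners. The tolerance is 16 mm.
- **Empty tote:** Its rim corner in the scene picture is within about 1–2 pixels of where it started. A raw image comparison of that area did show some change, which I put down to the arm's shadow.
- **Gripper:** It was clear of everything when I handed in.

**First push missed:** the fingers passed over the rim of the full tote without touching it. Two camera views put the fingertips 14–18 mm above the reported TCP height, although the interface text says they sit 14 mm below it. I went back behind the tote, lowered by what the cameras showed, and the second push worked.

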